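# Couple the rack sled to its dock with a linch pin

## Robot

A 6-joint arm with a two-finger parallel gripper is mounted at the origin on a cart in front of the work surface, level with it; the furniture and walls round the work are solid. World frame = base frame: x ahead of the robot, y to its left, z up, the work surface at z = 0. Lengths are in m, angles in rad, forces in N, time in s.
With the tool pointing down it reaches from about 0.4 to 0.825 m from the base axis. Payload 7 kg.
Tool frame: the origin (TCP) lies on the centre line of the jaws, within the pads' length; the fingertips stand tip_reach ahead of it and the grasp point (between the pads) is the TCP (tip_reach is the distance from the TCP to the fingertips, in m); z points along the fingers, y is the line along which they close (so a half turn about z gives the same grasp; the last joint's range is limited). The gripper opens to 88 mm and grips with 3 to 60 N. Pads are 19 mm wide; open, the fingers measure 130 mm over their backs; the gripper's body (78 mm by 193 mm) begins 47 mm behind the grasp point.
Start: joints at [-0.918, 0.359, 0.012, 0, -1.224, -0.288], TCP at [0.241, -0.631, 0.246] pointing down, gripper open.
Joint ranges: [-3.07, 3.07], [-1.43, 2.12], [-1.02, 1.25], [-3.03, 1.67], [-3.05, -0], [-3.03, 3.03]. Speed limits (rad/s): [2.39, 2.39, 3.01, 3.14, 3.14, 3.14].

## Interface

Orientations are given as [roll, pitch, yaw] about the fixed x, y, z axes, in that order (R = Rz(yaw) Ry(pitch) Rx(roll)).
In Python, from station import get_state, grab_frame, calibration, job_done, find_in, mark_of, tip_reach gives the robot as it stands.
- The arm moves only by the shell command python3 -m handwheel 'ROWS' [OPENING] [FORCE]. ROWS is JSON, a list of rows, each an object with "delta_pos": the shift along the world's x, y, z in units of 30 mm (1.0 is 30 mm), a list of three; "dr": the turn, a rotation vector about the world's x, y, z in degrees, a list of three. In form: [{"delta_pos": [tx, ty, tz], "dr": [rx, ry, rz]}, ...]. A call has 1 to 10 rows; each row shifts and turns the commanded pose from where the row before left it; what a row does not reach is not made up. A row lasts 1/10 s, in which the tool goes at most 50 mm and 8.59 degrees, less where a joint would pass 70% of its speed; a pose out of reach is approached as far as the arm can. A call is refused whole if a number of a shift passes 1 or a number of a turn 8.59, either way. A call with a gripper value outside its range is refused whole. OPENING is the closure, from -1 (fully open) to 1 (shut), set as the call begins (- or left out, the last holds). The fingers move at their own pace and stop on an object; FORCE is the grip in N (left out, the last holds). Time passes only in rows, so rows that do not move let the fingers close. It gives the time, the measured TCP pose, the force, the opening and the grip force at its end, in the units of the state.
- get_state(): the state, without advancing time (a new reading comes with each control period).
- grab_frame(name): name is "scene" or "top" or "wrist"; returns the picture (384x512x3 uint8, red, green, blue); there is no depth.
- calibration(name): a dict with "fx", "fy", "cx", "cy" (pixels), "k1" (the pictures are not rectified: a ray, as slopes to the right and down, at radius r is drawn at 1 + k1 r^2 times it, then the intrinsics apply), "extrinsics" (4x4, takes a point from world to camera coordinates). Camera axes: x right, y down, z forward; pixel columns grow to the right and rows downward; lengths in m; the calibration is good to about 2 mm. A picture is of the moment at which its call begins: read the wrist's pose just before it. calibration takes no time and is no camera call; for the wrist camera it gives the pose at the moment of the call.
- job_done(): hands the job in; it is judged then, once.
Trained networks look in the newest picture that a camera, given by its name, has taken for a name from the list of things; names that differ only in an ending like _2 or _b are one class to them, and where a whole thing is asked for, a point or a joint stands for the part that bears it (a point fixed in the world has none). Each returns a list of dicts, best first, with "conf" (0 to 1); they miss things now and then, are a little off and sometimes report something else, mostly with a low value. They report only what shows in the picture. A call takes as long as a camera call. They do not tell look-alikes from the thing itself.
- find_in(camera, query): "location" ([column, row] in pixels, amid what is visible of it).
- mark_of(camera, query): "location" ([column, row] in pixels: a listed point, or the origin of a listed thing).
The state is a dict: "t": time; "q": joint angles; "qd": joint speeds; "joint_efforts": joint torques, N m; "eef_pos": TCP position; "ee_rot": TCP orientation; "force": force on the tool from outside, world axes, zero at the start; "moment": the same for the moment, N m; "width": finger opening in m; "gripper_force": force on a finger pad.
Only numpy, scipy, OpenCV 4.12 (cv2) and the standard library are available. Lean on these libraries where they do the work, as an engineer would, in place of code of your own. Each camera call takes 0.05 s, during which the arm holds its last target. There are 200 camera calls.

## Task

Take the steel linch pin out of its parking block, feel for the hole in the sled's tongue through the slot of the dock plate and push the pin gently down through it until its shoulder sits flush on the plate, with its sprung ring still open on the dock's front side. Then flip the ring down over the pin's lower end until it has snapped past it and lies along the pin, and let go. Never press hard on the dock (25 N at most), and leave the dropper bottle, the timer and the cartridge where they are.

Things in the scene. Friction and masses are not known exactly. Their poses are not given: they have to be found in the camera images.
- dock: Fixed dock with a white sled and blue tube rack (to 155 mm high, nearest part 36 mm behind the slot centre). Origin on the table below the slot centre; x to the rear (towards the rack), y left, z up. A steel plate 24.5 mm wide, 6 mm thick, top at z = 90 mm, juts forward (-x) to x = -19 mm, free below down to the base (top z = 10 mm). Columns x = 24 to 38 mm, 47 mm wide, as high as the plate
- slot (a point): Centre of the slot at the plate's top face, axes as the dock. The slot is 30.5 mm long in x, 12.5 mm wide in y and goes through the plate. The tip's play in it is small: keep the pin square to the dock
- tongue (a point): Point on the steel tongue's top face below the slot centre, 6.5 mm under the plate's top, fixed to the dock. The tongue (8 mm thick, part of the braked sled, does not yield) has a 12 mm square hole at y = 0; its centre lies off the slot's centre along x, at most 9 mm away, unmeasured. A pin lowered beside the hole stops on the tongue; within 1 mm of its centre, it goes on down
- stand: fixed grey parking block, 56 x 56 mm, on a 70 x 70 mm foot, 40 mm high in all; origin at the centre of its underside, z up. The pin stands loosely in a 13 mm square hole in its top
- pin_grip (a point): Centre of the steel linch pin's grip knob, 14 x 14 mm, 24 mm high; z up along the pin, y along the ring's pivot line. Pin 80 g. Below the knob: shoulder block 24 (x) x 30 (y) x 11 mm, its underside 22 mm below this point; then a 10 mm square shaft with a flat, square-cut end, tip 55.8 mm below this point. Grip across y, above the ring. The pin goes in with its x along the dock's x
- pin_shoulder (a point): centre of the underside of the pin's shoulder, same axes as pin_grip; 90 mm above the table when the pin is home
- pin_tip (a point): lower end of the pin, 33.8 mm below the shoulder's underside
- ring (a joint): Angle (rad) of the 5 mm wire ring. 0: level, out on the pin's -x side; 1.57: along the pin, bar past the pin's end. Stays where left. From 1.2 the bar rides over the pin's end and the ring stretches (about 4 to 8 N on the legs); past 1.3 it snaps and is pushed on easily to 1.5 and more; stop 1.68. Pivot line: pin x = +8 mm, 6 mm above the shoulder's underside. It can shut only on the dock's front side
- ring_bar (a point): Middle of the ring's cross bar, 43 mm from the pivot line. Two legs at pin y = +22 and -22 mm, 34 mm straight, join it to the pivot; they pass left and right of the dock's plate, so that fingers outside the plate can press them down and then rearwards until they stand upright
- dropper: bystander, white dropper bottle with a dark band, 27 mm across, 84 mm high; origin at its underside
- bench_timer: bystander, bench timer lying flat, 62 x 67 x 20 mm; origin at its underside
- cartridge: bystander, flat white test cartridge with a round cap, 62 x 47 x 21 mm; origin at its underside
Things that resemble listed ones, but are neither listed nor needed, are in the scene too. Leave any yellow look-alike of the part that bears pin_grip alone.

How it is judged:
On the way, in this order (a step that is already met when the one before it is completed fails the run):
1. the pin is home in the dock, its shoulder on the plate, with the ring still open (z of pin_shoulder in the frame of dock between 0.087 and 0.093 m and z of pin_tip in the frame of dock below 0.058 m and horizontal distance between pin_shoulder and dock below 0.013 m and angle between the z axis of pin_grip and the z axis of dock, either way round below 0.12 rad and value of joint ring below 1.2 rad), for 0.1 s.
2. the ring has snapped shut over the pin's end (value of joint ring above 1.4 rad and z of pin_shoulder in the frame of dock below 0.094 m), for 0.2 s.
At the end, for the whole second after the job is handed in: The pin stands upright (within 0.12 rad) in the dock's slot and through the tongue, its shoulder within 3 mm of the plate's top, its ring shut (above 1.4 rad) over the lower end and at rest (z of pin_shoulder in the frame of dock between 0.087 and 0.093 m and horizontal distance between pin_shoulder and dock below 0.013 m and angle between the z axis of pin_grip and the z axis of dock, either way round below 0.12 rad and value of joint ring above 1.4 rad and velocity of joint ring between -0.2 and 0.2 rad/s); the robot touches nothing.
It fails at once if the pin (or its ring) is pressed on the dock or its sled with more than 25 N (contact force between pin and dock above 25 N).
It fails at once if the robot presses on the dock with more than 25 N (contact force between the arm and dock above 25 N).
It fails at once if the dropper bottle is displaced by more than 30 mm (distance of dropper from where it was at the start of the episode above 0.03 m).
It fails at once if the timer is displaced by more than 30 mm (distance of bench_timer from where it was at the start of the episode above 0.03 m).
It fails at once if the cartridge is displaced by more than 30 mm (distance of cartridge from where it was at the start of the episode above 0.03 m).
It also fails if it takes over 67 s, if anything falls off the work surface, if the arm or the gripper's body presses on something with over 40 N, if the wrist force passes 120 N, or if a joint passes its speed limit or range.

## Working session

There is one attempt and no reset: what is moved stays moved. The work goes in short steps, Python scripts to look and compute and a shell command to move; the robot and the scene stay as the last step left them, time stands still between calls to the robot, and variables do not carry over. Pictures are saved under pics/ and viewed, at most 10 in all, crops included, and the job is handed in when it is done.

```bash
mkdir -p pics; ls
cat > h.py <<'E'
import numpy as np, cv2
from station import *
def px2ray(cam,p,c=None):
    c=c or calibration(cam); E=np.array(c["extrinsics"])
    d=np.array([(p[0]-c["cx"])/c["fx"],(p[1]-c["cy"])/c["fy"]]); u=d.copy()
    for _ in range(20): u=d/(1+c["k1"]*(u@u))
    R=E[:3,:3]; o=-R.T@E[:3,3]; return o,R.T@np.array([u[0],u[1],1])
def atz(cam,p,z,c=None):
    o,v=px2ray(cam,p,c); return o+v*(z-o[2])/v[2]
def proj(cam,P,c=None):
    c=c or calibration(cam); E=np.array(c["extrinsics"]); q=E[:3,:3]@np.array(P)+E[:3,3]; u=q[:2]/q[2]; u=u*(1+c["k1"]*(u@u))
    return np.array([c["cx"]+c["fx"]*u[0],c["cy"]+c["fy"]*u[1]])
def tri(obs):
    A=np.zeros((3,3));b=np.zeros(3)
    for o,v in obs:
        v=v/np.linalg.norm(v);M=np.eye(3)-np.outer(v,v);A+=M;b+=M@o
    X=np.linalg.solve(A,b); return X,[np.linalg.norm((np.eye(3)-np.outer(v,v)/(v@v))@(X-o)) for o,v in obs]
def save(cam,n):
    f=grab_frame(cam); cv2.imwrite("pics/"+n,f[:,:,::-1]); return f
E
python3 - <<'E'
from h import *
print(tip_reach, get_state())
a=save("scene","s0.png");b=save("top","t0.png")
cv2.imwrite("pics/st0.png",cv2.resize(np.vstack([a,b])[:,:,::-1],None,fx=.78,fy=.78))
for q in ["dock","slot","tongue","stand","pin_grip","pin_shoulder","ring_bar","dropper","bench_timer","cartridge"]:
    for cam in ["scene","top"]:
        print(q,cam,[(np.round(m["location"]),round(m["conf"],2)) for m in mark_of(cam,q)[:3]])
E
```

```text
pics
0.019 {'t': 0.0, 'q': array([-9.17870303e-01,  3.59375646e-01,  1.10421439e-02, -3.63618944e-04,
       -1.22408153e+00, -2.88090567e-01]), 'qd': array([ 2.84843752e-04, -4.91455332e-04,  5.96580990e-05,  6.00296310e-04,
       -1.38740128e-03, -3.58138631e-04]), 'joint_efforts': array([-2.02676752e-04, -5.82715738e+01,  2.93034106e+01,  6.99654311e+00,
        6.91700276e-03, -1.61505550e-04]), 'eef_pos': array([ 0.24064542, -0.63014958,  0.24462022]), 'ee_rot': array([ 3.13994353e+00, -1.32220407e-04, -2.77688093e+00]), 'force': array([ 0.36673857, -0.8524514 , -0.0763514 ]), 'moment': array([ 0.02403954, -0.01868174, -0.01817563]), 'gripper_force': 0.0, 'width': 0.08751551852772281}
dock scene [(array([283., 170.]), 0.85)]
dock top [(array([308., 191.]), 0.6), (array([172., 203.]), 0.18)]
slot scene [(array([287., 145.]), 0.75), (array([216., 290.]), 0.64)]
slot top [(array([318., 188.]), 0.85)]
tongue scene [(array([285., 144.]), 0.56), (array([282., 152.]), 0.55)]
tongue top [(array([308., 192.]), 0.87)]
stand scene [(array([222., 295.]), 0.67)]
stand top [(array([179., 205.]), 0.69)]
pin_grip scene [(array([218., 275.]), 0.7), (array([232., 219.]), 0.61)]
pin_grip top [(array([171., 203.]), 0.49)]
pin_shoulder scene [(array([233., 227.]), 0.88), (array([213., 279.]), 0.61), (array([219., 290.]), 0.36)]
pin_shoulder top [(array([174., 209.]), 0.61), (array([226., 188.]), 0.56), (array([310., 191.]), 0.38)]
ring_bar scene [(array([227., 291.]), 0.72), (array([217., 230.]), 0.65)]
ring_bar top [(array([173., 216.]), 0.47), (array([215., 186.]), 0.44)]
dropper scene [(array([168., 243.]), 0.73), (array([215., 279.]), 0.52)]
dropper top [(array([198., 150.]), 0.63), (array([309., 190.]), 0.33)]
bench_timer scene [(array([331., 156.]), 0.64)]
bench_timer top [(array([354., 221.]), 0.59)]
cartridge scene [(array([283., 240.]), 0.92)]
cartridge top [(array([311., 189.]), 0.72), (array([237., 226.]), 0.68)]
```

View pics/st0.png

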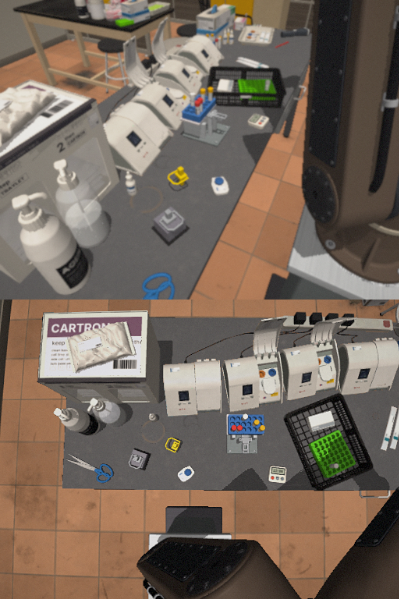

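Run:
```python
from h import *
for n,s,t in [("grip",(218,275),(171,203)),("slot",(287,145),(318,188)),("slotb",(287,145),(309,190)),("stand",(222,295),(179,205)),("yel",(232,219),(226,188)),("bar",(227,291),(173,216)),("drop",(168,243),(198,150)),("timer",(331,156),(354,221)),("cart",(283,240),(237,226))]:
    X,e=tri([px2ray("scene",s),px2ray("top",t)]); print(n,X.round(3),np.round(e,4))
```

```text
grip [0.437 0.207 0.068] [0.0058 0.0058]
slot [ 0.48  -0.213  0.09 ] [0.0063 0.0063]
slotb [ 0.47  -0.185  0.11 ] [0.008 0.008]
stand [ 0.436  0.2   -0.007] [0.0038 0.0038]
yel [0.489 0.053 0.05 ] [0.001 0.001]
bar [0.407 0.21  0.04 ] [0.0028 0.0028]
drop [0.609 0.144 0.002] [0.0012 0.0012]
timer [ 0.387 -0.337  0.004] [0.006 0.006]
cart [0.377 0.022 0.004] [0.0006 0.0006]
```

The stacked picture shows the grey stand and pin at about (218,275) in the scene view and (171,203) in the top view. The yellow look-alike is right of it at (232,219), and the dock with its blue rack is at (287,150) / (309,190). I'll pass the dock on the way to the stand.

```bash
python3 - <<'E'
from h import *
E=np.array(calibration("wrist")["extrinsics"]);print((-E[:3,:3].T@E[:3,3]).round(3),E[:3,:3].round(2).tolist(),calibration("wrist")["fx"])
E
python3 -m handwheel '[{"delta_pos":[0.5,1,0.3],"dr":[0,0,-3]},{"delta_pos":[0.5,1,0.3],"dr":[0,0,-3]},{"delta_pos":[0.5,1,0.3],"dr":[0,0,-3]},{"delta_pos":[0.5,1,0.3],"dr":[0,0,-3]},{"delta_pos":[0.5,1,0.3],"dr":[0,0,-3]},{"delta_pos":[0.5,1,0.3],"dr":[0,0,-3]},{"delta_pos":[0.5,1,0.3],"dr":[0,0,-3]},{"delta_pos":[0.5,1,0],"dr":[0,0,0]},{"delta_pos":[0.5,1,0],"dr":[0,0,0]},{"delta_pos":[0.5,1,0],"dr":[0,0,0]}]'
```

```text
[ 0.173 -0.656  0.385] [[-0.36, 0.93, 0.0], [0.9, 0.34, 0.27], [0.25, 0.1, -0.96]] 269.95310186642166
t: 2.1
eef_pos: [0.3912, -0.3293, 0.3089]
ee_rot: [-3.141, 0.001, 3.14]
force: [-0.1, 0.4, -0.4]
width: 0.0878
gripper_force: 0.0
```

```bash
python3 -m handwheel '[{"delta_pos":[0.5,1,0]},{"delta_pos":[0.5,1,0]},{"delta_pos":[0.5,1,0]},{"delta_pos":[0.5,1,0]},{"delta_pos":[0,0,0]},{"delta_pos":[0,0,0]}]' 2>&1 | tail -5
python3 - <<'E'
from h import *
f=save("wrist","w1.png")
for q in ["dock","slot","tongue"]: print(q,[(np.round(m["location"]),round(m["conf"],2)) for m in mark_of("wrist",q)[:3]])
E=np.array(calibration("wrist")["extrinsics"]);print((-E[:3,:3].T@E[:3,3]).round(3))
E
```

```text
invalid input at $[0]: expected keys delta_pos, dr
dock [(array([329., 212.]), 0.68)]
slot [(array([344., 234.]), 0.75)]
tongue [(array([344., 230.]), 0.59)]
[ 0.319 -0.33   0.448]
```

View pics/w1.png

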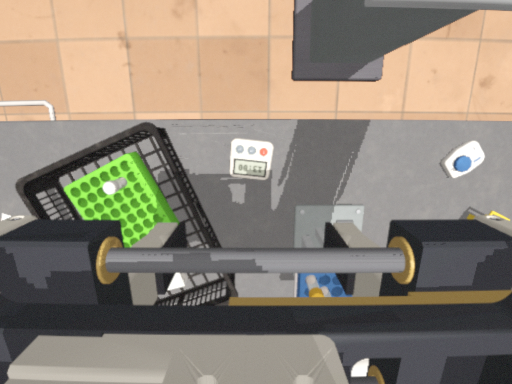

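The wrist picture shows the dock's base plate with its front corners at (302,208) and (362,206), so it is nearly square to the world. The slot is hidden by the gripper, so I'll move rearward and left.

```bash
python3 -m handwheel '[{"delta_pos":[0.8,0.9,0],"dr":[0,0,0]},{"delta_pos":[0.8,0.9,0],"dr":[0,0,0]},{"delta_pos":[0.8,0.9,0],"dr":[0,0,0]},{"delta_pos":[0.8,0.9,0],"dr":[0,0,0]},{"delta_pos":[0.8,0.9,0],"dr":[0,0,0]},{"delta_pos":[0,0,0],"dr":[0,0,0]},{"delta_pos":[0,0,0],"dr":[0,0,0]}]' 2>&1 | tail -6
python3 - <<'E'
from h import *
c=calibration("wrist")
f=save("wrist","w2.png")
for q in ["dock","slot","tongue"]: print(q,[(np.round(m["location"]),round(m["conf"],2),atz("wrist",m["location"],{"dock":0,"slot":.09,"tongue":.0835}[q],c).round(4)) for m in mark_of("wrist",q)[:3]])
p=proj("wrist",[.475,-.2,.09]).astype(int);print(p)
x0,y0=max(0,min(352,p[0]-80)),max(0,min(264,p[1]-60))
cv2.imwrite("pics/w2c.png",cv2.resize(f[y0:y0+120,x0:x0+160,::-1],None,fx=5,fy=5,interpolation=cv2.INTER_CUBIC));print(x0,y0)
E
```

```text
t: 3.0
eef_pos: [0.5109, -0.1959, 0.3081]
ee_rot: [-3.141, -0.001, 3.14]
force: [0.6, -0.6, 0.5]
width: 0.0875
gripper_force: 0.0
dock [(array([252., 145.]), 0.85, array([ 0.4812, -0.2   ,  0.    ]))]
slot [(array([252., 151.]), 0.56, array([ 0.4805, -0.1996,  0.09  ]))]
tongue [(array([251., 151.]), 0.73, array([ 0.4814, -0.2007,  0.0835]))]
[251 147]
171 87
```

View pics/w2c.png

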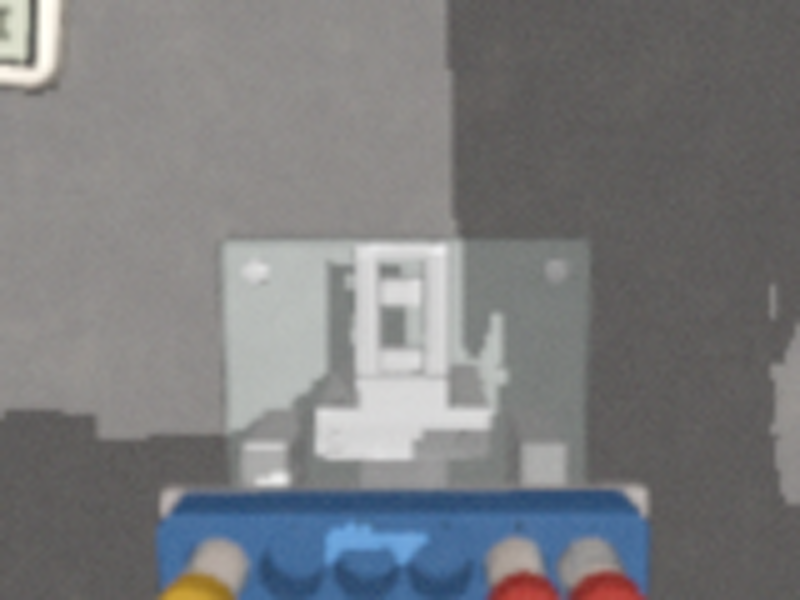

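The crop shows the slot at crop (380–422, 260–370). Within it the tongue hole is the grey patch at rows 305–348, centred at about (401,327), slightly behind the slot's centre. The base's front corners are at (222,240) and (588,240).

```bash
python3 - <<'E'
from h import *
c=calibration("wrist")
g=lambda x,y,z:print((x,y),atz("wrist",(171+x/5-.4,87+y/5-.4),z,c).round(4))
for p in [(222,240,.01),(588,240,.01),(232,485,.01),(583,485,.01),(357,243,.09),(447,243,.09),(357,378,.09),(447,378,.09),(401,262,.09),(401,370,.09),(401,305,.0835),(401,348,.0835)]: g(*p)
E
python3 -m handwheel '[{"delta_pos":[-0.1,1,0],"dr":[0,0,0]},{"delta_pos":[-0.1,1,0],"dr":[0,0,0]},{"delta_pos":[-0.1,1,0],"dr":[0,0,0]},{"delta_pos":[-0.1,1,0],"dr":[0,0,0]},{"delta_pos":[-0.1,1,0],"dr":[0,0,0]},{"delta_pos":[-0.1,1,0],"dr":[0,0,0]},{"delta_pos":[-0.1,1,0],"dr":[0,0,0]},{"delta_pos":[-0.1,1,0],"dr":[0,0,0]},{"delta_pos":[-0.1,1,0],"dr":[0,0,0]},{"delta_pos":[-0.1,1,0],"dr":[0,0,0]}]' 2>&1 | grep eef
python3 -m handwheel '[{"delta_pos":[-0.1,1,-0.3],"dr":[0,0,0]},{"delta_pos":[-0.1,1,-0.3],"dr":[0,0,0]},{"delta_pos":[-0.1,1,-0.3],"dr":[0,0,0]},{"delta_pos":[0,0,0],"dr":[0,0,0]},{"delta_pos":[0,0,0],"dr":[0,0,0]}]' 2>&1 | grep eef
python3 - <<'E'
from h import *
c=calibration("wrist")
f=save("wrist","w3.png")
for q in ["stand","pin_grip","pin_shoulder","ring_bar"]: print(q,[(np.round(m["location"]),round(m["conf"],2),atz("wrist",m["location"],{"stand":0,"pin_grip":.062,"ring_bar":.046,"pin_shoulder":.04}[q],c).round(4)) for m in mark_of("wrist",q)[:3]])
p=proj("wrist",[.437,.207,.06]).astype(int);print(p)
x0,y0=max(0,min(352,p[0]-80)),max(0,min(264,p[1]-60))
cv2.imwrite("pics/w3c.png",cv2.resize(f[y0:y0+120,x0:x0+160,::-1],None,fx=5,fy=5,interpolation=cv2.INTER_CUBIC));print(x0,y0)
E
```

```text
(222, 240) [ 0.4634 -0.2593  0.01  ]
(588, 240) [ 0.4638 -0.1429  0.01  ]
(232, 485) [ 0.5436 -0.2593  0.01  ]
(583, 485) [ 0.544  -0.1422  0.01  ]
(357, 243) [ 0.4597 -0.2127  0.09  ]
(447, 243) [ 0.4598 -0.1893  0.09  ]
(357, 378) [ 0.4951 -0.2132  0.09  ]
(447, 378) [ 0.4951 -0.1892  0.09  ]
(401, 262) [ 0.4646 -0.2013  0.09  ]
(401, 370) [ 0.493  -0.2015  0.09  ]
(401, 305) [ 0.4764 -0.2015  0.0835]
(401, 348) [ 0.488  -0.2015  0.0835]
eef_pos: [0.4805, 0.1047, 0.309]
eef_pos: [0.4718, 0.1941, 0.2815]
stand [(array([259., 148.]), 0.91, array([0.4447, 0.2016, 0.    ]))]
pin_grip [(array([260., 148.]), 0.97, array([0.4375, 0.2018, 0.062 ])), (array([159., 183.]), 0.55, array([0.485 , 0.0629, 0.062 ])), (array([230., 240.]), 0.24, array([0.5696, 0.1583, 0.062 ]))]
pin_shoulder [(array([165., 181.]), 0.92, array([0.4876, 0.0639, 0.04  ])), (array([260., 147.]), 0.84, array([0.439, 0.201, 0.04 ]))]
ring_bar [(array([182., 195.]), 0.65, array([0.5062, 0.0894, 0.046 ])), (array([271., 125.]), 0.62, array([0.4083, 0.2167, 0.046 ]))]
[264 146]
184 86
```

View pics/w3c.png

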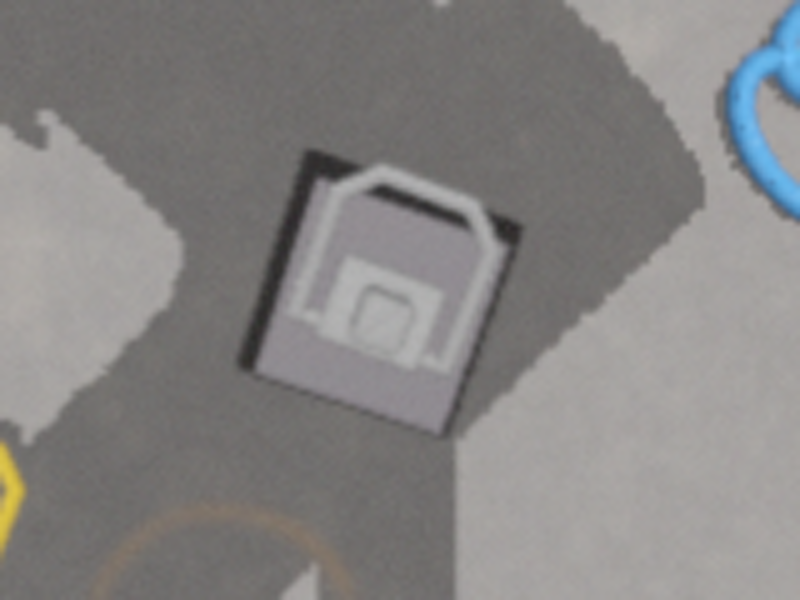

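The crop shows the stand with the pin upright in it. The knob is centred at crop (388,318), and the ring is open towards the front with its bar from (380,172) to (475,205). The whole is turned by about −19°.

Run:
```python
from h import *
c=calibration("wrist")
g=lambda x,y,z:atz("wrist",(184+x/5-.4,86+y/5-.4),z,c)
def yaw(a,b,z,off=0):
    d=g(*b,z)-g(*a,z); return round(np.degrees(np.arctan2(d[1],d[0]))-off,2)
print("shoulder rear",yaw((322,333),(415,368),.051,90),"stand rear",yaw((258,372),(443,435),.04,90),"bar",yaw((380,172),(475,205),.046,90),"legL",yaw((335,190),(295,310),.046),"legR",yaw((495,240),(450,370),.046),"left",yaw((310,180),(255,370),.04))
print("knobtop",g(384,308,.074),g(386,320,.062),"shoulder",[g(*p,.051).round(4) for p in [(345,257),(442,292),(322,333),(415,368)]])
print("stand corners",[g(*p,.04).round(4) for p in [(318,178),(520,235),(258,372),(443,435)]])
s=get_state();print(s["q"].round(3),s["eef_pos"],s["ee_rot"])
```

```text
shoulder rear -20.79 stand rear -19.18 bar -18.7 legL -19.31 legR -18.25 left -17.25
knobtop [0.4361831  0.20133474 0.074     ] [0.44059219 0.20213297 0.062     ] shoulder [array([0.4249, 0.1913, 0.051 ]), array([0.4343, 0.2176, 0.051 ]), array([0.4453, 0.1849, 0.051 ]), array([0.455 , 0.2104, 0.051 ])]
stand corners [array([0.4044, 0.1839, 0.04  ]), array([0.4198, 0.2396, 0.04  ]), array([0.4576, 0.1664, 0.04  ]), array([0.476 , 0.2191, 0.04  ])]
[ 0.775  0.061 -0.287  0.    -1.222 -2.348] [0.472033   0.19354568 0.28201252] [3.14110793e+00 5.89554720e-04 3.13856029e+00]
```

```bash
python3 -m handwheel '[{"delta_pos":[-0.275,0.067,-0.7],"dr":[0,0,-4.75]},{"delta_pos":[-0.275,0.067,-0.7],"dr":[0,0,-4.75]},{"delta_pos":[-0.275,0.067,-0.7],"dr":[0,0,-4.75]},{"delta_pos":[-0.275,0.067,-0.7],"dr":[0,0,-4.75]},{"delta_pos":[0,0,-0.8],"dr":[0,0,0]},{"delta_pos":[0,0,-0.8],"dr":[0,0,0]},{"delta_pos":[0,0,-0.8],"dr":[0,0,0]},{"delta_pos":[0,0,-0.7],"dr":[0,0,0]},{"delta_pos":[0,0,0],"dr":[0,0,0]}]'
python3 - <<'E'
from h import *
c=calibration("wrist")
f=save("wrist","w4.png")
for q in ["pin_grip"]: print(q,[(np.round(m["location"]),round(m["conf"],2),atz("wrist",m["location"],.062,c).round(4)) for m in mark_of("wrist",q)[:3]])
print(get_state()["force"])
E
```

```text
t: 5.85
eef_pos: [0.4377, 0.2008, 0.1025]
ee_rot: [-3.138, -0.002, 2.807]
force: [0.0, -0.4, -0.6]
width: 0.0875
gripper_force: 0.0
pin_grip [(array([255., 224.]), 0.6, array([0.4388, 0.2007, 0.062 ]))]
[-0.06888399  0.53004007  0.65044528]
```

View pics/w4.png

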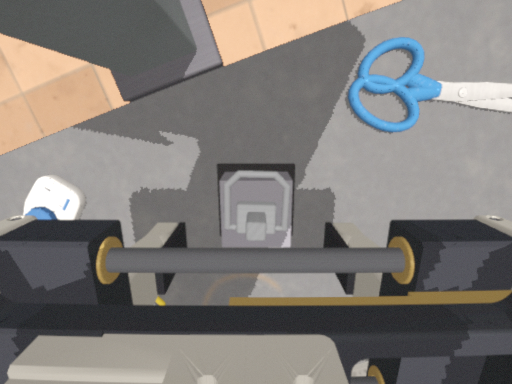

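The view is square: the knob is centred between the fingers at (256,222) with the ring ahead of it. I'll descend and close.

```bash
python3 -m handwheel '[{"delta_pos":[0.035,0,-0.4],"dr":[0,0,0]},{"delta_pos":[0,0,-0.4],"dr":[0,0,0]},{"delta_pos":[0,0,-0.17],"dr":[0,0,0]},{"delta_pos":[0,0,0],"dr":[0,0,0]}]' | grep -E "eef|force"
python3 -m handwheel '[{"delta_pos":[0,0,0],"dr":[0,0,0]},{"delta_pos":[0,0,0],"dr":[0,0,0]},{"delta_pos":[0,0,0],"dr":[0,0,0]},{"delta_pos":[0,0,0],"dr":[0,0,0]},{"delta_pos":[0,0,0],"dr":[0,0,0]},{"delta_pos":[0,0,0],"dr":[0,0,0]}]' 1 40
```

```text
eef_pos: [0.4401, 0.2026, 0.076]
force: [-0.6, -0.9, 0.4]
gripper_force: 0.0
t: 6.95
eef_pos: [0.4399, 0.2025, 0.0755]
ee_rot: [3.141, 0.0, 2.808]
force: [0.6, 1.1, -0.1]
width: 0.0452
gripper_force: 0.0
```

```bash
python3 -m handwheel '[{"delta_pos":[0,0,0],"dr":[0,0,0]},{"delta_pos":[0,0,0],"dr":[0,0,0]},{"delta_pos":[0,0,0],"dr":[0,0,0]},{"delta_pos":[0,0,0],"dr":[0,0,0]},{"delta_pos":[0,0,0],"dr":[0,0,0]},{"delta_pos":[0,0,0],"dr":[0,0,0]}]' 1 40 
python3 -c "
from station import *
s=get_state();print(s)"
```

```text
t: 7.55
eef_pos: [0.4397, 0.2023, 0.0754]
ee_rot: [-3.141, -0.0, 2.808]
force: [0.1, -0.6, 0.6]
width: 0.0136
gripper_force: 40.0
{'t': 7.55, 'q': array([ 8.38591541e-01,  2.34655015e-01, -6.19127570e-01,  3.30169957e-05,
       -7.17391453e-01, -2.74281600e+00]), 'qd': array([-0.00188824, -0.00095992,  0.00216202, -0.00021303, -0.00128168,
       -0.0016815 ]), 'joint_efforts': array([ 4.58351355e-01, -3.94237196e+01,  2.09089029e+01,  4.69803482e+00,
        2.86065582e-01, -1.00923386e-03]), 'eef_pos': array([0.43973029, 0.20227137, 0.07542765]), 'ee_rot': array([-3.14123615e+00, -1.26667615e-04,  2.80818938e+00]), 'force': array([ 0.05655484, -0.58082087,  0.58280895]), 'moment': array([-0.41265924,  0.05418369, -0.00722441]), 'gripper_force': 39.999146461486816, 'width': 0.013553920041262907}
```

```bash
python3 -m handwheel '[{"delta_pos":[0,0,0.5],"dr":[0,0,0]},{"delta_pos":[0,0,0.7],"dr":[0,0,0]},{"delta_pos":[0,0,0.9],"dr":[0,0,0]},{"delta_pos":[0,-0.2,0.9],"dr":[0,0,0]},{"delta_pos":[0.1,-0.5,0.9],"dr":[0,0,0]},{"delta_pos":[0.1,-0.7,0.9],"dr":[0,0,1.1]},{"delta_pos":[0.1,-1,0.7],"dr":[0,0,2]},{"delta_pos":[0.1,-1,0.5],"dr":[0,0,2]},{"delta_pos":[0.1,-1,0],"dr":[0,0,2]},{"delta_pos":[0.1,-1,0],"dr":[0,0,2]}]' 1 40 | grep -E "eef|rot|width"
python3 -m handwheel '[{"delta_pos":[0.1,-1,0],"dr":[0,0,2]},{"delta_pos":[0.1,-1,0],"dr":[0,0,2]},{"delta_pos":[0.1,-1,0],"dr":[0,0,2]},{"delta_pos":[0.1,-1,0],"dr":[0,0,2]},{"delta_pos":[0.1,-1,0],"dr":[0,0,2]},{"delta_pos":[0.1,-1,0],"dr":[0,0,0]},{"delta_pos":[0.1,-1,0],"dr":[0,0,0]},{"delta_pos":[0.1,-0.7,0],"dr":[0,0,0]},{"delta_pos":[0.1,-0.3,0],"dr":[0,0,0]},{"delta_pos":[0,0,0],"dr":[0,0,0]}]' 1 40
python3 - <<'E'
from h import *
s=get_state();print(s["eef_pos"],s["ee_rot"],s["force"])
c=calibration("wrist");f=save("wrist","w5.png")
for q in ["pin_grip","pin_shoulder","ring_bar"]: 
  for cam in ["wrist"]: print(q,cam,[(np.round(m["location"]),round(m["conf"],2)) for m in mark_of(cam,q)[:3]])
E
```

```text
eef_pos: [0.4579, 0.0396, 0.2561]
ee_rot: [3.14, 0.001, 2.969]
width: 0.0133
t: 9.55
eef_pos: [0.4849, -0.2003, 0.255]
ee_rot: [3.141, -0.001, 3.14]
force: [-0.4, 1.2, -1.0]
width: 0.0137
gripper_force: 40.0
[ 0.4848875  -0.20025269  0.25498386] [ 3.14144045e+00 -7.01057107e-04  3.13985743e+00] [-0.43081717  1.19906642 -0.96990572]
pin_grip wrist [(array([253., 238.]), 0.76), (array([452., 178.]), 0.57)]
pin_shoulder wrist [(array([255., 226.]), 0.92), (array([442., 179.]), 0.81)]
ring_bar wrist [(array([256., 178.]), 0.8), (array([464., 190.]), 0.61)]
```

View pics/w5.png

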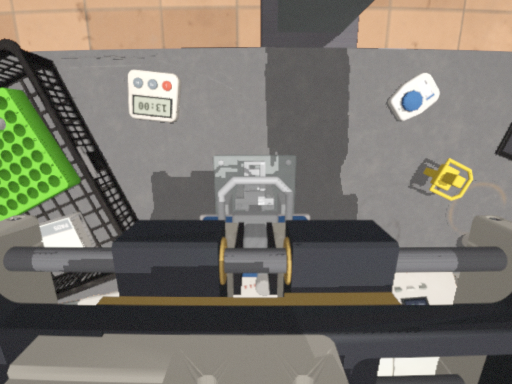

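The pin hangs square in the jaws. The ring is open to the front, its bar at (256,180), above the dock.

Run:
```python
from h import *
c=calibration("wrist");s=get_state();print(s["eef_pos"])
for n,p,z in [("sh",(255,226),.2195),("bar",(256,178),.2255),("barpic",(256,181),.2255)]: print(n,atz("wrist",p,z,c).round(4))
```

```text
[ 0.48477181 -0.1987497   0.25547493]
sh [ 0.4854 -0.1983  0.2195]
bar [ 0.4498 -0.1978  0.2255]
barpic [ 0.4518 -0.1978  0.2255]
```

Run:
```python
from h import *
P=[];R=[]
for i in range(5):
    s=get_state();P.append(s["eef_pos"]);R.append(s["ee_rot"]);f=grab_frame("wrist")
print(np.mean(P,0),np.std(P,0),np.array(R)%(2*np.pi))
cv2.imwrite("pics/w6c.png",cv2.resize(f[146:226,203:309,::-1],None,fx=7,fy=7,interpolation=cv2.INTER_CUBIC))
```

```text
[ 0.48484492 -0.1987864   0.25559164] [4.35459095e-05 7.54794507e-05 6.88569745e-05] [[3.14140124e+00 6.36367596e-05 3.14240073e+00]
 [3.14144578e+00 2.05863264e-04 3.14264814e+00]
 [3.14149070e+00 3.65581128e-04 3.14273554e+00]
 [3.14153572e+00 3.90840667e-04 3.14266277e+00]
 [3.14152423e+00 4.01334053e-04 3.14258708e+00]]
```

View pics/w6c.png

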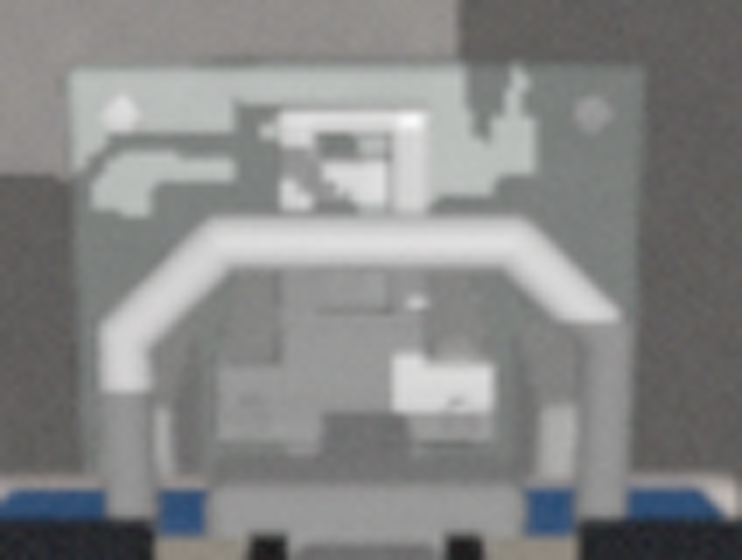

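The zoomed crop shows the plate at columns 280–430 with the slot at about 318–392. The base corners are at 70 and 643, and the ring legs are centred at 131 and 604, so the pin is slightly to the left of the slot.

Run:
```python
from h import *
c=calibration("wrist")
g=lambda x,y,z:atz("wrist",(203+x/7-.43,146+y/7-.43),z,c).round(4)
print("plate",g(280,150,.09),g(430,150,.09),"front",g(355,110,.09),"slotfront",g(355,131,.09),"base",g(70,66,.01),g(643,66,.01),"baserear",g(88,440,.01),g(632,440,.01))
print("legs",g(131,450,.2255),g(604,450,.2255),"bar",g(366,243,.2255),g(230,243,.2255),g(510,243,.2255),"hole rear",g(355,310,.0835), "leg axis",g(127,350,.2255),g(598,350,.2255))
```

```text
plate [ 0.467  -0.2126  0.09  ] [ 0.467  -0.1882  0.09  ] front [ 0.4604 -0.2004  0.09  ] slotfront [ 0.4638 -0.2004  0.09  ] base [ 0.4639 -0.2588  0.01  ] [ 0.4638 -0.1421  0.01  ] baserear [ 0.5442 -0.2582  0.01  ] [ 0.5442 -0.1412  0.01  ]
legs [ 0.4716 -0.221   0.2255] [ 0.4716 -0.1762  0.2255] bar [ 0.4515 -0.1988  0.2255] [ 0.4515 -0.2113  0.2255] [ 0.4515 -0.1856  0.2255] hole rear [ 0.4957 -0.2004  0.0835] leg axis [ 0.4617 -0.2211  0.2255] [ 0.4617 -0.1771  0.2255]
```

```bash
python3 -m handwheel '[{"delta_pos":[-0.11,-0.06,-0.4],"dr":[0,0,0]},{"delta_pos":[0,0,-0.8],"dr":[0,0,0]},{"delta_pos":[0,0,-0.8],"dr":[0,0,0]},{"delta_pos":[0,0,-0.7],"dr":[0,0,0]},{"delta_pos":[0,0,-0.3],"dr":[0,0,0]},{"delta_pos":[0,0,0],"dr":[0,0,0]},{"delta_pos":[0,0,0],"dr":[0,0,0]},{"delta_pos":[0,0,0],"dr":[0,0,0]}]'
python3 -m handwheel '[{"delta_pos":[0,0,-0.05],"dr":[0,0,0]},{"delta_pos":[0,0,-0.05],"dr":[0,0,0]},{"delta_pos":[0,0,-0.05],"dr":[0,0,0]},{"delta_pos":[0,0,0],"dr":[0,0,0]},{"delta_pos":[0,0,0],"dr":[0,0,0]}]'
```

```text
t: 10.8
eef_pos: [0.4822, -0.2014, 0.1665]
ee_rot: [-3.141, 0.002, -3.141]
force: [-0.3, 0.6, -0.1]
width: 0.0133
gripper_force: 40.0
t: 11.3
eef_pos: [0.4815, -0.2013, 0.161]
ee_rot: [-3.142, -0.0, -3.142]
force: [0.6, -1.0, 0.4]
width: 0.0135
gripper_force: 40.0
```

```bash
python3 -m handwheel '[{"delta_pos":[0,0,-0.04],"dr":[0,0,0]},{"delta_pos":[0,0,-0.04],"dr":[0,0,0]},{"delta_pos":[0,0,0],"dr":[0,0,0]}]'|grep -E "eef|force:"
python3 -m handwheel '[{"delta_pos":[0,0,-0.04],"dr":[0,0,0]},{"delta_pos":[0,0,-0.04],"dr":[0,0,0]},{"delta_pos":[0,0,0],"dr":[0,0,0]}]'|grep -E "eef|force:"
```

```text
eef_pos: [0.4814, -0.2013, 0.1583]
force: [0.2, 0.1, -0.9]
gripper_force: 40.0
eef_pos: [0.4814, -0.2013, 0.1559]
force: [-0.8, -0.1, -0.3]
gripper_force: 40.0
```

```bash
python3 -m handwheel '[{"delta_pos":[0,0,-0.04],"dr":[0,0,0]},{"delta_pos":[0,0,0],"dr":[0,0,0]}]'|grep -E "eef|force:"
python3 -m handwheel '[{"delta_pos":[0,0,-0.04],"dr":[0,0,0]},{"delta_pos":[0,0,0],"dr":[0,0,0]}]'|grep -E "eef|force:"
```

```text
eef_pos: [0.4814, -0.2013, 0.1548]
force: [-0.4, -0.2, -1.0]
gripper_force: 40.0
eef_pos: [0.4814, -0.2013, 0.1536]
force: [-0.4, 0.2, -0.2]
gripper_force: 40.0
```

```bash
for i in 1 ; do python3 -m handwheel '[{"delta_pos":[0,0,-0.03],"dr":[0,0,0]},{"delta_pos":[0,0,0],"dr":[0,0,0]}]'|grep -E "eef|force:"; done
python3 -m handwheel '[{"delta_pos":[0,0,-0.03],"dr":[0,0,0]},{"delta_pos":[0,0,0],"dr":[0,0,0]}]'|grep -E "eef|force:"
```

```text
eef_pos: [0.4815, -0.2013, 0.1527]
force: [-0.4, 0.1, -1.2]
gripper_force: 40.0
eef_pos: [0.4815, -0.2013, 0.1518]
force: [0.2, -0.2, -1.1]
gripper_force: 40.0
```

```bash
python3 -m handwheel '[{"delta_pos":[0,0,-0.03],"dr":[0,0,0]},{"delta_pos":[0,0,0],"dr":[0,0,0]}]'|grep -E "eef|force:"
```

```text
eef_pos: [0.4815, -0.2013, 0.1509]
force: [0.2, 0.4, -1.5]
gripper_force: 40.0
```

```bash
python3 -m handwheel '[{"delta_pos":[0,0,-0.03],"dr":[0,0,0]},{"delta_pos":[0,0,0],"dr":[0,0,0]}]'|grep -E "eef|force:"
python3 -m handwheel '[{"delta_pos":[0,0,-0.03],"dr":[0,0,0]},{"delta_pos":[0,0,0],"dr":[0,0,0]}]'|grep -E "eef|force:"
```

```text
eef_pos: [0.4815, -0.2013, 0.15]
force: [0.7, -0.5, -0.7]
gripper_force: 40.0
eef_pos: [0.4815, -0.2013, 0.1491]
force: [-0.3, 0.1, 0.1]
gripper_force: 40.0
```

```bash
python3 -m handwheel '[{"delta_pos":[0,0,-0.04],"dr":[0,0,0]},{"delta_pos":[0,0,-0.04],"dr":[0,0,0]},{"delta_pos":[0,0,-0.04],"dr":[0,0,0]},{"delta_pos":[0,0,0],"dr":[0,0,0]}]'|grep -E "eef|force:"
python3 -m handwheel '[{"delta_pos":[0,0,-0.06],"dr":[0,0,0]},{"delta_pos":[0,0,-0.06],"dr":[0,0,0]},{"delta_pos":[0,0,-0.06],"dr":[0,0,0]},{"delta_pos":[0,0,0],"dr":[0,0,0]}]'|grep -E "eef|force:"
```

```text
eef_pos: [0.4815, -0.2013, 0.1454]
force: [0.1, 0.2, -1.1]
gripper_force: 40.0
eef_pos: [0.4815, -0.2013, 0.14]
force: [-0.2, 0.5, -1.1]
gripper_force: 40.0
```

```bash
python3 -m handwheel '[{"delta_pos":[0,0,-0.06],"dr":[0,0,0]},{"delta_pos":[0,0,-0.06],"dr":[0,0,0]},{"delta_pos":[0,0,-0.06],"dr":[0,0,0]},{"delta_pos":[0,0,0],"dr":[0,0,0]}]'|grep -E "eef|force:"
python3 -m handwheel '[{"delta_pos":[0,0,-0.06],"dr":[0,0,0]},{"delta_pos":[0,0,-0.06],"dr":[0,0,0]},{"delta_pos":[0,0,0],"dr":[0,0,0]}]'|grep -E "eef|force:"
```

```text
eef_pos: [0.4815, -0.2013, 0.1346]
force: [0.3, -0.8, 0.2]
gripper_force: 40.0
eef_pos: [0.4815, -0.2013, 0.131]
force: [0.1, 0.0, -1.2]
gripper_force: 40.0
```

```bash
python3 -m handwheel '[{"delta_pos":[0,0,-0.05],"dr":[0,0,0]},{"delta_pos":[0,0,-0.05],"dr":[0,0,0]},{"delta_pos":[0,0,0],"dr":[0,0,0]}]'|grep -E "eef|force:"
python3 -m handwheel '[{"delta_pos":[0,0,-0.025],"dr":[0,0,0]},{"delta_pos":[0,0,0],"dr":[0,0,0]}]'|grep -E "eef|force:"
```

```text
eef_pos: [0.4815, -0.2013, 0.1281]
force: [0.3, 0.1, -0.7]
gripper_force: 40.0
eef_pos: [0.4815, -0.2013, 0.1274]
force: [1.1, 0.4, -0.8]
gripper_force: 40.0
```

```bash
python3 -m handwheel '[{"delta_pos":[0,0,-0.02],"dr":[0,0,0]},{"delta_pos":[0,0,0],"dr":[0,0,0]}]'|grep -E "eef|force:"
python3 -m handwheel '[{"delta_pos":[0,0,-0.02],"dr":[0,0,0]},{"delta_pos":[0,0,0],"dr":[0,0,0]}]'|grep -E "eef|force:"
```

```text
eef_pos: [0.4815, -0.2013, 0.1268]
force: [0.4, -0.0, -1.2]
gripper_force: 40.0
eef_pos: [0.4815, -0.2013, 0.1262]
force: [-0.7, 0.3, -1.2]
gripper_force: 40.0
```

```bash
python3 -m handwheel '[{"delta_pos":[0,0,-0.02],"dr":[0,0,0]},{"delta_pos":[0,0,0],"dr":[0,0,0]}]'|grep -E "eef|force:"
python3 -m handwheel '[{"delta_pos":[0,0,-0.02],"dr":[0,0,0]},{"delta_pos":[0,0,0],"dr":[0,0,0]}]'|grep -E "eef|force:"
```

```text
eef_pos: [0.4815, -0.2013, 0.1256]
force: [0.2, -0.2, -0.9]
gripper_force: 40.0
eef_pos: [0.4816, -0.2014, 0.1254]
force: [-0.3, 0.4, 3.7]
gripper_force: 40.0
```

```bash
python3 -m handwheel '[{"delta_pos":[0,0,-0.02],"dr":[0,0,0]},{"delta_pos":[0,0,0],"dr":[0,0,0]}]'|grep -E "^t|eef|force:"
```

```text
t: 16.3
eef_pos: [0.4817, -0.2014, 0.1254]
force: [-3.0, 2.1, 8.8]
gripper_force: 40.0
```

The pin is home: contact came at TCP z = 0.1254, where 0.1255 was predicted. Next I release to a 37 mm opening, back off forward and tilt the tool. The tilt keeps the gripper body clear of the rack.

```bash
python3 -m handwheel '[{"delta_pos":[0,0,0.02],"dr":[0,0,0]},{"delta_pos":[0,0,0],"dr":[0,0,0]},{"delta_pos":[0,0,0],"dr":[0,0,0]},{"delta_pos":[0,0,0],"dr":[0,0,0]},{"delta_pos":[0,0,0],"dr":[0,0,0]}]' 0.16 10|grep -E "eef|force:|width"
python3 -m handwheel '[{"delta_pos":[0,0,0.4],"dr":[0,0,0]},{"delta_pos":[-0.4,0,0.2],"dr":[0,-5,0]},{"delta_pos":[-0.4,0,0],"dr":[0,-5,0]},{"delta_pos":[-0.37,0,0],"dr":[0,-5,0]},{"delta_pos":[0,0,0],"dr":[0,-5,0]},{"delta_pos":[0,0,0],"dr":[0,0,0]},{"delta_pos":[0,0,0],"dr":[0,0,0]},{"delta_pos":[0,0,0],"dr":[0,0,0]}]'
python3 - <<'E'
from h import *
s=get_state();print(s["eef_pos"],s["ee_rot"],s["width"],s["q"].round(2))
f=save("wrist","w7.png");save("scene","s7.png")
for q in ["pin_grip","pin_shoulder","ring_bar"]: print(q,[(np.round(m["location"]),round(m["conf"],2),atz("wrist",m["location"],{"pin_grip":.112,"pin_shoulder":.09,"ring_bar":.096}[q]).round(4)) for m in mark_of("wrist",q)[:2]])
E
```

```text
eef_pos: [0.4815, -0.2014, 0.125]
force: [-0.1, 1.0, -0.4]
width: 0.0365
gripper_force: 0.0
t: 17.6
eef_pos: [0.4477, -0.2014, 0.144]
ee_rot: [-3.141, 0.349, -3.141]
force: [-0.3, -0.5, 0.6]
width: 0.0369
gripper_force: 0.0
[ 0.44767409 -0.20140867  0.14401274] [-3.14115174  0.34933919 -3.14097473] 0.03685621014637111 [-0.03 -0.01 -0.76 -0.02 -0.47 -1.52]
pin_grip [(array([256., 248.]), 0.85, array([ 0.4795, -0.2004,  0.112 ]))]
pin_shoulder [(array([511., 195.]), 0.79, array([ 0.4469, -0.0089,  0.09  ])), (array([253., 230.]), 0.61, array([ 0.4817, -0.2028,  0.09  ]))]
ring_bar [(array([256., 200.]), 0.9, array([ 0.4471, -0.1999,  0.096 ]))]
```

View pics/w7.png

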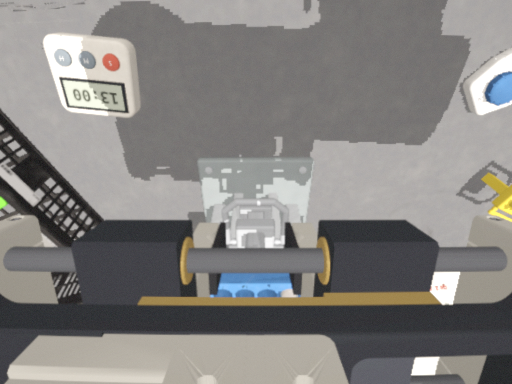

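The pin sits on the plate with its ring level and open to the front, bar at (256,203). The fingers straddle it symmetrically, so I'll lower onto the legs and sweep along the arc.

```bash
python3 -m handwheel '[{"delta_pos":[-0.04,0,-0.4],"dr":[0,0,0]},{"delta_pos":[0,0,-0.31],"dr":[0,0,0]},{"delta_pos":[0,0,-0.2],"dr":[0,0,0]},{"delta_pos":[0,0,0],"dr":[0,0,0]}]'|grep -E "eef|force:"
python3 -m handwheel '[{"delta_pos":[0,0,-0.15],"dr":[0,0,0]},{"delta_pos":[0,0,-0.15],"dr":[0,0,0]},{"delta_pos":[0.027,0,-0.142],"dr":[0,0,0]},{"delta_pos":[0,0,0],"dr":[0,0,0]}]'|grep -E "eef|force:"
```

```text
eef_pos: [0.4447, -0.2013, 0.1147]
force: [0.0, -0.6, -0.4]
gripper_force: 0.0
eef_pos: [0.4458, -0.2013, 0.102]
force: [0.3, -0.6, -0.3]
gripper_force: 0.0
```

```bash
python3 -m handwheel '[{"delta_pos":[0.045,0,-0.1],"dr":[0,0,0]},{"delta_pos":[0.045,0,-0.1],"dr":[0,0,0]},{"delta_pos":[0.05,0,-0.095],"dr":[0,0,0]},{"delta_pos":[0,0,0],"dr":[0,0,0]}]'|grep -E "eef|force:"
python3 -m handwheel '[{"delta_pos":[0.097,0,-0.1],"dr":[0,0,0]},{"delta_pos":[0.097,0,-0.1],"dr":[0,0,0]},{"delta_pos":[0,0,0],"dr":[0,0,0]}]'|grep -E "eef|force:|width"
```

```text
eef_pos: [0.4503, -0.2013, 0.0933]
force: [0.6, 0.0, -0.0]
gripper_force: 0.0
eef_pos: [0.4563, -0.2013, 0.0873]
force: [-0.9, -0.6, -0.2]
width: 0.0371
gripper_force: 0.0
```

Run:
```python
from h import *
for cam in ["wrist","scene"]:
    f=save(cam,cam+"8.png"); c=calibration(cam)
    print(cam,[(np.round(m["location"]),round(m["conf"],2)) for m in mark_of(cam,"ring_bar")[:3]])
    for th in (0.,.5,1.,1.57): print(th,proj(cam,[.49-.043*np.cos(th),-.201,.096-.043*np.sin(th)],c).round(0))
```

```text
wrist [(array([254., 230.]), 0.64)]
0.0 [255. 250.]
0.5 [255. 230.]
1.0 [255. 230.]
1.57 [255. 246.]
scene [(array([221., 232.]), 0.6)]
0.0 [294. 148.]
0.5 [292. 154.]
1.0 [287. 158.]
1.57 [279. 158.]
```

```bash
python3 -m handwheel '[{"delta_pos":[0.08,0,-0.035],"dr":[0,0,0]},{"delta_pos":[0.08,0,-0.035],"dr":[0,0,0]},{"delta_pos":[0,0,0],"dr":[0,0,0]}]'|grep -E "eef|force:|width"
python3 -m handwheel '[{"delta_pos":[0.06,0,-0.015],"dr":[0,0,0]},{"delta_pos":[0,0,0],"dr":[0,0,0]}]'|grep -E "eef|force:|width"
```

```text
eef_pos: [0.4612, -0.2013, 0.0856]
force: [0.2, 0.5, 0.3]
width: 0.0369
gripper_force: 0.0
eef_pos: [0.4628, -0.2013, 0.0851]
force: [-1.1, -0.5, 0.3]
width: 0.0371
gripper_force: 0.3
```

```bash
python3 -m handwheel '[{"delta_pos":[0.06,0,-0.02],"dr":[0,0,0]},{"delta_pos":[0,0,0],"dr":[0,0,0]}]'|grep -E "eef|force:|width"
python3 -m handwheel '[{"delta_pos":[0.06,0,-0.01],"dr":[0,0,0]},{"delta_pos":[0,0,0],"dr":[0,0,0]}]'|grep -E "eef|force:|width"
```

```text
eef_pos: [0.4646, -0.2014, 0.0845]
force: [-1.3, -1.4, 1.1]
width: 0.0367
gripper_force: 0.5
eef_pos: [0.4665, -0.2013, 0.0843]
force: [0.7, -1.2, -0.6]
width: 0.0367
gripper_force: 0.3
```

```bash
python3 -m handwheel '[{"delta_pos":[0.06,0,-0.01],"dr":[0,0,0]},{"delta_pos":[0,0,0],"dr":[0,0,0]}]'|grep -E "eef|force:|width"
python3 -m handwheel '[{"delta_pos":[0.06,0,-0.01],"dr":[0,0,0]},{"delta_pos":[0,0,0],"dr":[0,0,0]}]'|grep -E "eef|force:|width"
```

```text
eef_pos: [0.4684, -0.2013, 0.084]
force: [-0.7, -0.6, -0.2]
width: 0.0367
gripper_force: 0.1
eef_pos: [0.4702, -0.2013, 0.0837]
force: [0.9, -0.3, -0.0]
width: 0.0369
gripper_force: 0.0
```

```bash
python3 -m handwheel '[{"delta_pos":[0.05,0,0],"dr":[0,0,0]},{"delta_pos":[0,0,0],"dr":[0,0,0]}]'|grep -E "eef|force:|width"
python3 -m handwheel '[{"delta_pos":[0.05,0,0],"dr":[0,0,0]},{"delta_pos":[0,0,0],"dr":[0,0,0]}]'|grep -E "eef|force:|width"
python3 - <<'E'
from h import *
for cam in ["wrist","scene"]:
    f=save(cam,cam+"9.png"); c=calibration(cam)
    print(cam,[(np.round(m["location"]),round(m["conf"],2)) for m in mark_of(cam,"ring_bar")[:3]])
    for th in (1.,1.3,1.57): print(th,proj(cam,[.49-.043*np.cos(th),-.201,.096-.043*np.sin(th)],c).round(0))
    if cam=="wrist": a=cv2.resize(f[150:270,176:336],None,fx=3.5,fy=3.5)
    else: b=cv2.resize(f[110:190,235:335],None,fx=3,fy=3)
cv2.imwrite("pics/c9.png",np.vstack([a,cv2.copyMakeBorder(b[:180],0,0,0,a.shape[1]-b.shape[1],0)])[:,:,::-1])
E
```

```text
eef_pos: [0.4716, -0.2013, 0.0837]
force: [-1.0, 0.2, -0.3]
width: 0.0362
gripper_force: 0.1
eef_pos: [0.4731, -0.2013, 0.0837]
force: [-0.2, 0.3, 0.4]
width: 0.0368
gripper_force: 0.1
wrist [(array([253., 267.]), 0.69)]
1.0 [255. 214.]
1.3 [255. 222.]
1.57 [255. 233.]
scene [(array([218., 233.]), 0.62)]
1.0 [287. 158.]
1.3 [283. 158.]
1.57 [279. 158.]
```

View pics/c9.png

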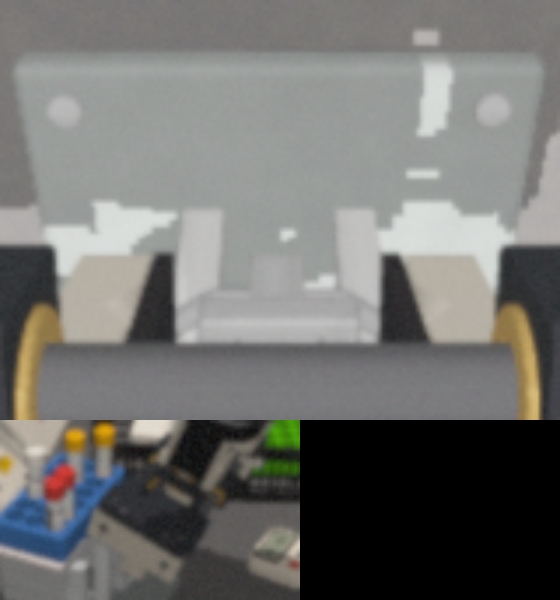

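The wrist crop shows no ring in front of the plate any more, and the scene view is blocked by the gripper. The ring appears to be down under the pin's end, so I'll back straight out forward and check with a clear view.

```bash
python3 -m handwheel '[{"delta_pos":[-0.3,0,0],"dr":[0,0,0]},{"delta_pos":[-0.5,0,0],"dr":[0,0,0]},{"delta_pos":[-0.6,0,0],"dr":[0,0,0]},{"delta_pos":[-0.6,0,0.1],"dr":[0,-2,0]},{"delta_pos":[-0.4,0,0.4],"dr":[0,-4,0]},{"delta_pos":[0,0,0.5],"dr":[0,-4,0]},{"delta_pos":[0,0,0.4],"dr":[0,0,0]},{"delta_pos":[0,0,0],"dr":[0,0,0]},{"delta_pos":[0,0,0],"dr":[0,0,0]}]' -0.5
python3 - <<'E'
from h import *
f=save("wrist","w10.png");c=calibration("wrist")
print([(np.round(m["location"]),round(m["conf"],2)) for m in mark_of("wrist","ring_bar")[:3]])
for th in (0,.5,1.,1.3,1.57): print(th,[proj("wrist",[.49-.034*np.cos(th),-.201+s*.022,.096-.034*np.sin(th)],c).round(0) for s in(-1,1)],proj("wrist",[.49-.043*np.cos(th),-.201,.096-.043*np.sin(th)],c).round(0))
print("slot",proj("wrist",[.479,-.201,.09],c))
E
```

```text
t: 22.35
eef_pos: [0.4002, -0.2013, 0.1257]
ee_rot: [3.142, 0.524, 3.142]
force: [0.2, -0.3, -0.0]
width: 0.0657
gripper_force: 0.0
[(array([257., 238.]), 0.81)]
0 [array([227., 256.]), array([283., 256.])] [255. 250.]
0.5 [array([229., 242.]), array([281., 242.])] [255. 232.]
1.0 [array([231., 238.]), array([279., 238.])] [255. 228.]
1.3 [array([232., 240.]), array([278., 240.])] [255. 231.]
1.57 [array([232., 244.]), array([277., 244.])] [255. 237.]
slot [254.87394168 264.37010448]
```

Run:
```python
import cv2
f=cv2.imread("pics/w10.png");cv2.imwrite("pics/w10c.png",cv2.resize(f[190:300,182:328],None,fx=5,fy=5,interpolation=cv2.INTER_CUBIC))
```

```text
(no output)
```

View pics/w10c.png

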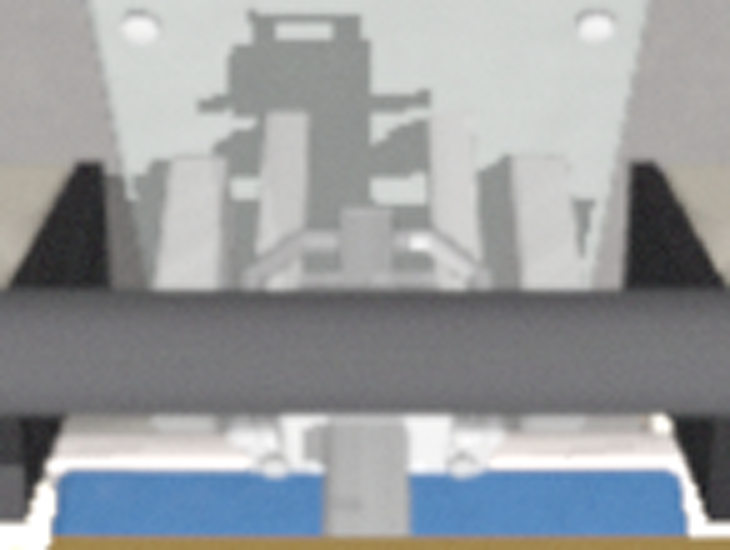

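The crop shows the ring's bar at crop row ~238 (full row 237.6), crossing behind the pin's lower end at (367,210). That matches the projection for about 1.57 rad (row 237). The robot is clear of everything.

Run:
```python
from h import *
c=calibration("wrist")
for z in (.056,.060): print(z,proj("wrist",[.477,-.201,z],c).round(1))
print(job_done())
```

```text
0.056 [254.8 231.5]
0.06 [254.8 234.9]
the job is handed in; nothing more can be done
None
```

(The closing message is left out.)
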